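Put up the splash shield on its prop leg

TASK

With the splash shield still standing in its rack, swing the prop leg on its back out until the spring carries it over and it snaps fully open. Then lift the shield straight up out of the rack and set it down gently in the middle of the rubber mat, square with the mat, standing on its bottom edge and the leg, the leg on the robot's side and the plain face towards the back of the table. Let go of it and leave the other things where they are.

Things in the scene. Friction and masses are not known exactly. Their poses are not given: they have to be found in the camera images.
- shield: Splash shield: aluminium panel 130 wide, 18 thick, 126 mm high, about 0.65 kg, black ribbed grip strip on its top 30 mm. Grip it there across the thickness. Origin: centre of underside; z up the panel, y along its width, x out of the plain face; the back (-x) bears the leg and faces the robot. On the open leg it leans back 0.42 rad, resting on lower back edge and foot; without it, it falls.
- shield_top (a point): Centre of the shield's top edge, 126 mm above its underside, midway through the thickness.
- shield_edge (a point): Middle of the shield's lower back edge (underside, 9 mm behind the origin): the line on which it rests when it leans on its leg. Its axes are those of the shield.
- leg (a joint): Prop leg angle (rad): 0 folded against the back, 0.87 fully open (hard stop). The hinge axis runs along the shield's width; opening swings the foot away from the back and up. An over-centre spring pulls it shut below 0.43 and open above, up to 0.13 N m at either end (about 3 N at the tab). Let go beyond 0.43 it snaps open by itself, before that it snaps shut.
- leg_hinge (a point): Middle of the hinge axis: in the shield's frame 17 mm behind the origin (x = -17 mm), at z = 74 mm. Axes: those of the leg, which equal the shield's when folded and turn about y with the leg.
- leg_tab (a point): Grip point on the pull tab: black ribbed block 12 mm wide (along the shield's width), 14 mm tall, ending 36 mm behind the hinge axis. Folded, the point is 25 mm behind and 42 mm below the hinge axis, 40 mm over the table, the tab pointing away from the back. Pinch its two sides from above, the gripper leaning away from the shield; it may turn between the pads as it swings.
- leg_foot (a point): Centre of the rubber foot bar, 10 mm thick and 44 mm wide, 66 mm from the hinge axis; the leg plate is 34 mm wide and 5 mm thick.
- rack: Fixed steel rack 80 mm deep, 152 mm wide: a base plate 8 mm thick with two grey channels that hold the bottom corners of the shield in a slot 21 mm wide and 30 mm deep (channel tops 38 mm over the table), open in the middle for the leg. Origin: centre of its underside; the slot runs along its y, its x points away from the robot.
- mat: Fixed black rubber mat 130 mm deep (its x) by 170 mm wide (its y), 3 mm thick. Origin: centre of its underside; its x points away from the robot.
- tweezers_long: Bystander, leave alone: long steel tweezers, 126x16x9 mm, lying between the rack and the mat. Origin: centre of its underside.
- swab_pot: Bystander, leave alone: steel pot with a lid, 67 mm across, 74 mm high. Origin: centre of its underside.
- bottle_saline: Bystander, leave alone: white screw-cap bottle, 52 mm across, 115 mm high. Origin: centre of its underside.
- spare_ear_bar_1: Bystander, leave alone: grey steel ear bar, 69 mm long, 8 mm thick. Origin: centre of its underside.

How it is judged:
By the outcome, as a careful person would: the job done as asked, in the order asked, and still so for the second after the job is handed in, with the robot touching nothing.
It also fails if it takes over 56 s, if anything falls off the work surface, if the arm or the gripper's body presses on something with over 40 N, if the wrist force passes 120 N, or if a joint passes its speed limit or range.

ROBOT

A 6-joint arm with a two-finger parallel gripper is mounted at the origin on a cart in front of the work surface, level with it; the furniture and walls round the work are solid. World frame = base frame: x ahead of the robot, y to its left, z up, the work surface at z = 0. Lengths are in m, angles in rad, forces in N, time in s.
With the tool pointing down it reaches from about 0.275 to 0.75 m from the base axis. Payload 10.2 kg.
Tool frame: the origin (TCP) lies midway between the tips of the shut fingers; the grasp point (between the pads) lies 19 mm behind it (bot.grip_depth is the distance from the TCP to the grasp point, in m); z points along the fingers, y is the line along which they close (so a half turn about z gives the same grasp; the last joint's range is limited). The gripper opens to 88 mm and grips with 3 to 60 N. Pads are 18 mm wide; open, the fingers measure 123 mm over their backs; the gripper's body (75 mm by 187 mm) begins 45 mm behind the grasp point.
Start: joints at [-1.458, 0.313, 1.498, -0, 1.331, -0.223], TCP at [0.173, -0.496, 0.239] pointing down, gripper open.
Joint ranges: [-2.94, 2.94], [-0.97, 2.17], [0.19, 2.56], [-1.23, 4.37], [0.02, 3.11], [-2.88, 2.88]. Speed limits (rad/s): [2.39, 2.39, 3.01, 3.14, 3.14, 3.14].

INTERFACE

Orientations are given as a 3x3 rotation matrix whose columns are the frame's x, y, z axes.
In Python, from workcell import bot gives the robot as it stands. The module is installed in compiled form; this text tells all that it offers.
- The arm moves only by the tool apply_moves, never from a script. Its argument "moves" is a list of rows, each an object with "slide": the shift along the tool's x, y, z in mm, a list of three; "yaw": the turn about the tool's z in degrees. In form: [{"slide": [tx, ty, tz], "yaw": yaw}, ...]. A call has 1 to 10 rows; each row is the pose to reach, as a shift and turn from the pose commanded when the call began, along the tool's axes at that moment; what a row does not reach only later rows make up. A row lasts 1/10 s, in which the tool goes at most 50 mm and 8.59 degrees, less where a joint would pass 70% of its speed; a pose out of reach is approached as far as the arm can. A call with a gripper value outside its range is refused whole. "grip" is the closure, from 0 (fully open) to 1 (shut), set as the call begins (left out, the last holds). The fingers move at their own pace and stop on an object; "squeeze" is the grip in N (left out, the last holds). Time passes only in rows, so rows that repeat a pose let the fingers close. It gives the time, the measured TCP pose, the force, the opening and the grip force at its end, in the units of the state.
- bot.get_state(): the state, without advancing time (a new reading comes with each control period).
- bot.read_camera(name): name is "scene" or "top" or "wrist"; returns (picture, depth): 480x640x3 uint8, blue, green, red; 480x640 float32, m along the optical axis (not along the pixel's ray), 0 where there is no reading.
- bot.calibration(name): a dict with "mtx" (3x3 intrinsics, pixels), "rvec" (rotation vector, rad) and "tvec" (3), from world to camera coordinates, as OpenCV has them. Camera axes: x right, y down, z forward; pixel columns grow to the right and rows downward; lengths in m; the calibration is good to about 2 mm. A picture is of the moment at which its call begins: read the wrist's pose just before it. calibration takes no time and is no camera call; for the wrist camera it gives the pose at the moment of the call.
- bot.sign_off(): hands the job in; it is judged then, once.
The state is a dict: "time_s": time; "joint_positions": joint angles; "joint_vel": joint speeds; "joint_torque": joint torques, N m; "position": TCP position; "orientation": TCP orientation; "contact_force": force on the tool from outside, world axes, zero at the start; "moment": the same for the moment, N m; "finger_gap": opening from 0.0 (shut) to 1.0 (fully open); "finger_force": force on a finger pad.
Only numpy, scipy, OpenCV 4.12 (cv2) and the standard library are available. Lean on these libraries where they do the work, as an engineer would, in place of code of your own. Each camera call takes 0.05 s, during which the arm holds its last target. There are 200 camera calls.

## Working session

There is one attempt and no reset: what is moved stays moved. The work goes in short steps, Python scripts to look and compute and a tool call to move; the robot and the scene stay as the last step left them, time stands still between calls to the robot, and variables do not carry over. Pictures are saved under pics/ and viewed, at most 13 in all, crops included, and the job is handed in when it is done.

Besides the shell and the picture viewer there is one more tool, called as name([rows], argument=value, ...), one row to a line, values as JSON. apply_moves: Moves the arm, as the interface text tells. Its arguments: {"type":"object","properties":{"moves":{"type":"array","items":{"type":"object","properties":{"slide":{"type":"array","items":{"type":"number"}},"yaw":{"type":"number"}}}},"grip":{"type":"number"},"squeeze":{"type":"number"}},"required":["moves"]}

```bash
mkdir -p pics; cat > h.py <<'E'
import numpy as np, cv2
from workcell import bot
def snap(n,f):
    c=bot.calibration(n); p,d=bot.read_camera(n); cv2.imwrite('pics/'+f+'.png',p); np.savez('pics/'+f+'.npz',d=d,**{k:np.array(c[k]) for k in('mtx','rvec','tvec')}); return p,d
def pt(f,u,v,z=None,r=2):
    a=np.load('pics/'+f+'.npz'); R=cv2.Rodrigues(a['rvec'])[0]; t=a['tvec'].ravel()
    ray=np.linalg.inv(a['mtx'])@[u,v,1]; c=-R.T@t; w=R.T@ray
    if z is not None: return c+w*(z-c[2])/w[2]
    q=a['d'][int(v)-r:int(v)+r+1,int(u)-r:int(u)+r+1]; q=q[q>0]
    return c+w*np.median(q)
def cloud(f):
    a=np.load('pics/'+f+'.npz'); R=cv2.Rodrigues(a['rvec'])[0]; t=a['tvec'].ravel(); d=a['d']
    v,u=np.mgrid[:480,:640]; P=(np.linalg.inv(a['mtx'])@np.stack([u.ravel(),v.ravel(),np.ones(u.size)]))*d.ravel()
    return (R.T@(P-t[:,None])).T.reshape(480,640,3)
E
python3 - <<'E'
from h import *
p,d=snap('top','top0'); q,_=snap('scene','sc0')
s=bot.get_state(); print(s['time_s'],s['position'],np.round(s['orientation'],3),s['finger_gap'],bot.grip_depth)
for n in('top','scene','wrist'):
    c=bot.calibration(n);R=cv2.Rodrigues(np.array(c['rvec']))[0];print(n,-R.T@np.array(c['tvec']).ravel(),R[2],c['mtx'][0][0])
E
```

```text
0.1 [ 0.17297103 -0.49546128  0.23823055] [[ 0.944  0.33  -0.   ]
 [ 0.33  -0.944  0.001]
 [ 0.    -0.001 -1.   ]] 1.0000396146080146 0.0187
top [ 0.49064355 -0.2398732   0.95206776] [ 0.10566053 -0.02846179 -0.99399486] 469.0700508859974
scene [ 0.99895973 -0.2068344   0.8212539 ] [-0.51960601 -0.05532653 -0.85261279] 515.2225180795897
wrist [ 0.25134693 -0.46814217  0.38461149] [-0.30153701 -0.10375911 -0.9477919 ] 395.2507777047951
```

View pics/top0.png

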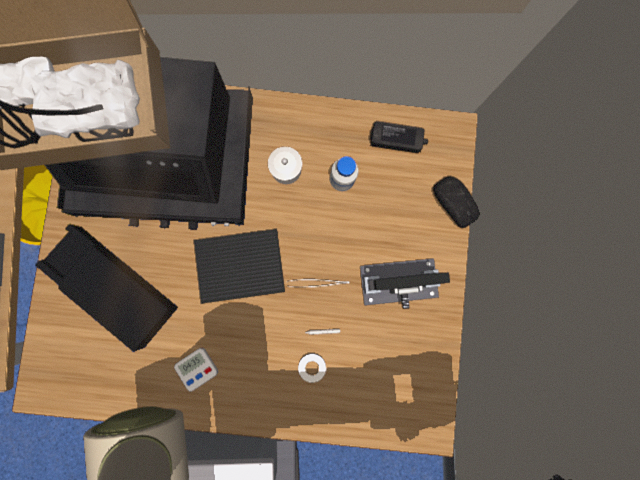

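View pics/sc0.png

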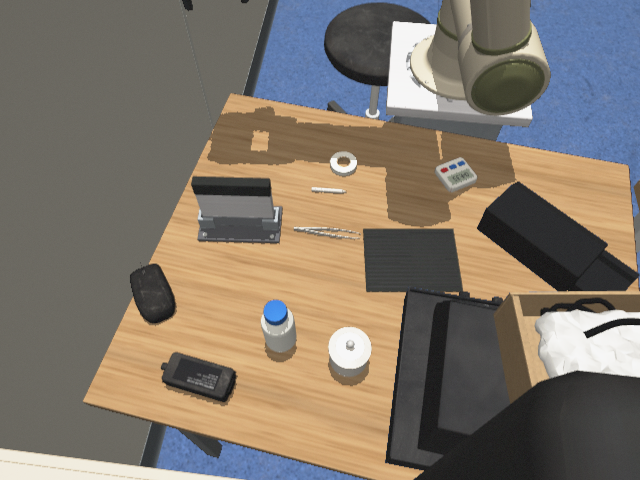

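The top view shows the mat at about (239,266), the rack and shield at about (400,283), and the tab at about (404,300). The leg faces the robot. The scene view agrees. I'll enlarge both areas.

```bash
python3 - <<'E'
from h import *
p=cv2.imread('pics/top0.png')
a=cv2.resize(p[250:315,350:460],None,fx=7,fy=7,interpolation=cv2.INTER_CUBIC)[:,:770]
b=cv2.resize(p[220:310,185:295],None,fx=4,fy=4,interpolation=cv2.INTER_CUBIC)
g=cv2.cvtColor(p,cv2.COLOR_BGR2GRAY)
cv2.imwrite('pics/c_rack.png',a)
# mat: dark blob
m=((g<70)&(np.mgrid[:480,:640][0]>225)).astype(np.uint8)
n,l,st,ce=cv2.connectedComponentsWithStats(m,connectivity=4)
k=l[266,239] or l[270,240]; print(st[k],ce[k])
c=max(cv2.findContours((l==k).astype(np.uint8),0,2)[0],key=cv2.contourArea)
box=cv2.boxPoints(cv2.minAreaRect(c)); W=np.array([pt('top0',u,v,.003) for u,v in box]);print(box,W.round(4),W.mean(0))
C=cloud('top0')
sel=(C[...,2]>.115)&(C[...,2]<.15); sel[:, :345]=0; sel[:, 465:]=0; sel[:250]=0; sel[315:]=0
P=C[sel]; print(len(P)); r=cv2.minAreaRect(P[:,:2].astype(np.float32)*1000); print(r,np.median(P[:,2])); print(cv2.boxPoints(r))
S=cloud('sc0'); sel=(S[...,2]>.125)&(S[...,2]<.15); sel[:, 290:]=0; sel[220:]=0;P=S[sel];r=cv2.minAreaRect(P[:,:2].astype(np.float32)*1000); print(len(P),r);print(cv2.boxPoints(r))
E
```

```text
[ 194  229   91   75 5278] [238.51231527 265.56536567]
[[192.21704 239.92499]
 [276.51315 228.43005]
 [285.1359  291.66333]
 [200.83978 303.15826]] [[ 0.5855 -0.0014  0.003 ]
 [ 0.6061 -0.1713  0.003 ]
 [ 0.4781 -0.1874  0.003 ]
 [ 0.4587 -0.0197  0.003 ]] [ 0.5321116  -0.09496306  0.003     ]
858
((494.9385681152344, -416.1287841796875), (20.00947380065918, 130.99850463867188), 4.878329753875732) 0.13409340798440517
[[ 479.4     -351.7176 ]
 [ 490.54013 -482.24158]
 [ 510.47714 -480.53998]
 [ 499.337   -350.016  ]]
3082 ((292.7979431152344, -614.951904296875), (557.1016235351562, 371.20562744140625), 18.815279006958008)
[[ -30.728317 -529.1048  ]
 [  88.99222  -880.4744  ]
 [ 616.3242   -700.799   ]
 [ 496.60367  -349.42938 ]]
```

View pics/c_rack.png

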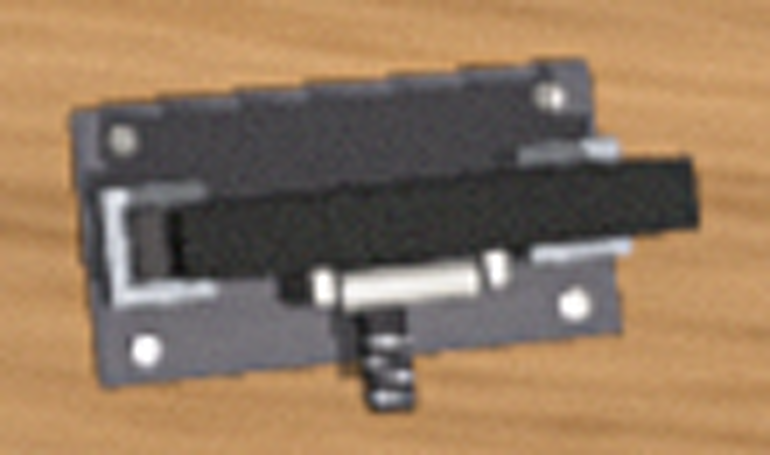

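The crop shows the rack plate with corners at about (75,105), (585,60), (620,332) and (103,387), the shield's strip across it, and the tab ending near (395,408). The shield's size (131x20) and top height (0.134) match the description. The mat comes out at 129x171, centred on (0.532,-0.095) with a yaw of about 6.9°. I'm moving now to a point above the tab.

apply_moves([
  {"slide": [30, 2, 0], "yaw": -8.4},
  {"slide": [60, 4, 0], "yaw": -16.8},
  {"slide": [90, 5, 0], "yaw": -25.2},
  {"slide": [120, 7, 0], "yaw": -33.6},
  {"slide": [150, 9, 0], "yaw": -42},
  {"slide": [180, 11, 0], "yaw": -50.4},
  {"slide": [210, 12, 0], "yaw": -58.8},
  {"slide": [240, 14, 0], "yaw": -67.2},
  {"slide": [265, 16, 0], "yaw": -75.6},
  {"slide": [275, 16, 0], "yaw": -83},
])

```text
time_s: 1.1
position: [0.4397, -0.4191, 0.238]
orientation: [[-0.219, 0.976, -0.0], [0.976, 0.219, 0.001], [0.001, -0.0, -1.0]]
contact_force: [-0.4, 0.4, -0.3]
finger_gap: 0.999
finger_force: 0.0
```

apply_moves([
  {"slide": [0, 0, 0], "yaw": -8.4},
  {"slide": [0, 0, 0], "yaw": -16.8},
  {"slide": [0, 0, 0], "yaw": -25.2},
  {"slide": [0, 0, 0], "yaw": -33.6},
  {"slide": [0, 0, 0], "yaw": -42},
  {"slide": [0, 0, 0], "yaw": -50.4},
  {"slide": [0, 0, 0], "yaw": -58.8},
  {"slide": [0, 0, 0], "yaw": -67.2},
  {"slide": [0, 0, 0], "yaw": -75.6},
  {"slide": [0, 0, 0], "yaw": -82.5},
])

```text
time_s: 2.1
position: [0.4378, -0.4201, 0.2383]
orientation: [[-0.996, -0.088, -0.001], [-0.088, 0.996, 0.001], [0.0, 0.001, -1.0]]
contact_force: [0.3, 0.1, -0.1]
finger_gap: 1.002
finger_force: 0.0
```

```bash
python3 - <<'E'
from h import *
s=bot.get_state(); print(s['time_s'],s['position'],np.round(s['orientation'],3),np.round(s['joint_positions'],3))
snap('wrist','w1')
W=np.array([pt('top0',u,v,.008) for u,v in [(360.7,265),(433.6,258.6),(438.6,297.4),(364.7,305.3)]]);print(W.round(4),W.mean(0))
C=cloud('w1');print('tab cloud')
sel=(C[...,2]>.034)&(C[...,2]<.060)&(abs(C[...,1]+.42)<.02)&(C[...,0]<.475)
P=C[sel];print(len(P),P.min(0),P.max(0),np.median(P,0))
sel=(C[...,2]>.128)&(C[...,2]<.14)&(C[...,0]>.45);P=C[sel];print(len(P)); r=cv2.minAreaRect(P[:,:2].astype(np.float32)*1000);print(r,cv2.boxPoints(r))
E
```

```text
2.1 [ 0.4378091  -0.42005495  0.23826559] [[-0.996 -0.088 -0.001]
 [-0.088  0.996  0.001]
 [ 0.     0.001 -1.   ]] [-0.958  0.497  1.231 -0.     1.414 -2.617]
[[ 0.5286 -0.3402  0.008 ]
 [ 0.5389 -0.4887  0.008 ]
 [ 0.4608 -0.4953  0.008 ]
 [ 0.4481 -0.346   0.008 ]] [ 0.49406903 -0.41757405  0.008     ]
tab cloud
730 [ 0.44075853 -0.43184835  0.03451475] [ 0.47499239 -0.40242113  0.05993531] [ 0.46251959 -0.4198055   0.04743916]
4951
((492.9248046875, -417.91961669921875), (20.386560440063477, 131.29713439941406), 5.072036266326904) [[ 476.96756 -353.4293 ]
 [ 488.5753  -484.2123 ]
 [ 508.88205 -482.40994]
 [ 497.27432 -351.62692]]
```

View pics/w1.png

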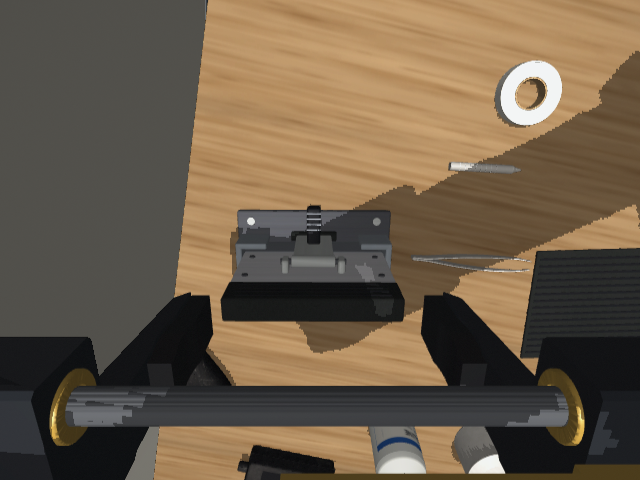

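The wrist view shows the tab at about columns 308–321, rows 206–235, pointing at the robot. The strip's back edge is near row 283, and nothing stands in the way of the descent.

```bash
python3 - <<'E'
from h import *
for u,v in[(307.5,208),(321,208),(307.5,222),(321,222)]: print(pt('w1',u,v,.047).round(4))
s=bot.get_state();t=np.array([.443,-.4213,.024]);print((np.array(s['orientation']).T@(t-s['position'])*1000).round(1))
E
```

```text
[ 0.4414 -0.4273  0.047 ]
[ 0.4403 -0.4155  0.047 ]
[ 0.4541 -0.4263  0.047 ]
[ 0.4531 -0.4143  0.047 ]
[ -5.1  -1.9 214.3]
```

apply_moves([
  {"slide": [-3, -2, 30], "yaw": 0},
  {"slide": [-5, -2, 70], "yaw": 0},
  {"slide": [-5, -2, 110], "yaw": 0},
  {"slide": [-5, -2, 140], "yaw": 0},
  {"slide": [-5, -2, 165], "yaw": 0},
  {"slide": [-5, -2, 185], "yaw": 0},
  {"slide": [-5, -2, 200], "yaw": 0},
  {"slide": [-5, -2, 208], "yaw": 0},
  {"slide": [-5, -2, 214], "yaw": 0},
  {"slide": [-5, -2, 214], "yaw": 0},
])

```text
time_s: 3.15
position: [0.443, -0.4218, 0.0245]
orientation: [[-0.997, -0.082, -0.0], [-0.082, 0.997, 0.0], [0.0, 0.0, -1.0]]
contact_force: [-0.8, -0.2, 0.1]
finger_gap: 0.997
finger_force: 0.0
```

apply_moves([
  {"slide": [0, 0, 0], "yaw": 0},
  {"slide": [0, 0, 0], "yaw": 0},
  {"slide": [0, 0, 0], "yaw": 0},
  {"slide": [0, 0, 0], "yaw": 0},
  {"slide": [0, 0, 0], "yaw": 0},
  {"slide": [0, 0, 0], "yaw": 0},
  {"slide": [0, 0, 0], "yaw": 0},
  {"slide": [0, 0, 0], "yaw": 0},
  {"slide": [0, 0, 0], "yaw": 0},
], grip=1, squeeze=14)

```text
time_s: 4.05
position: [0.443, -0.4218, 0.0247]
orientation: [[-0.997, -0.083, -0.0], [-0.083, 0.997, 0.0], [0.0, 0.0, -1.0]]
contact_force: [0.9, 0.5, 0.5]
finger_gap: 0.21
finger_force: 0.0
```

apply_moves([
  {"slide": [0, 0, 0], "yaw": 0},
  {"slide": [0, 0, 0], "yaw": 0},
  {"slide": [0, 0, 0], "yaw": 0},
  {"slide": [0, 0, 0], "yaw": 0},
])

```text
time_s: 4.45
position: [0.443, -0.4218, 0.0247]
orientation: [[-0.997, -0.083, -0.0], [-0.083, 0.997, -0.0], [0.0, -0.0, -1.0]]
contact_force: [-0.9, -0.5, -0.4]
finger_gap: 0.134
finger_force: 14.0
```

apply_moves([
  {"slide": [3, 0, -2.5], "yaw": 0},
  {"slide": [5, 0, -5.5], "yaw": 0},
  {"slide": [7.5, 0, -8.5], "yaw": 0},
  {"slide": [10, 0, -12], "yaw": 0},
  {"slide": [11.5, 0, -15], "yaw": 0},
  {"slide": [13, 0, -18], "yaw": 0},
  {"slide": [14.5, 0, -22], "yaw": 0},
  {"slide": [15.5, 0, -25.5], "yaw": 0},
  {"slide": [16.5, 0, -30], "yaw": 0},
  {"slide": [16.5, 0, -30], "yaw": 0},
])

```text
time_s: 5.45
position: [0.4265, -0.4233, 0.0555]
orientation: [[-0.997, -0.083, 0.0], [-0.083, 0.997, -0.001], [-0.0, -0.001, -1.0]]
contact_force: [-1.3, 1.4, -0.6]
finger_gap: 0.133
finger_force: 14.0
```

```bash
python3 - <<'E'
from h import *
snap('wrist','w2'); p=cv2.imread('pics/w2.png'); cv2.imwrite('pics/w2c.png',cv2.resize(p[150:450,120:520],None,fx=2,fy=2))
s=bot.get_state();print(s['contact_force'],s['finger_gap'],s['finger_force'])
E
```

```text
[-1.56724308  0.63322309 -0.56522273] 0.13341744779137873 13.999979132786393
```

View pics/w2c.png

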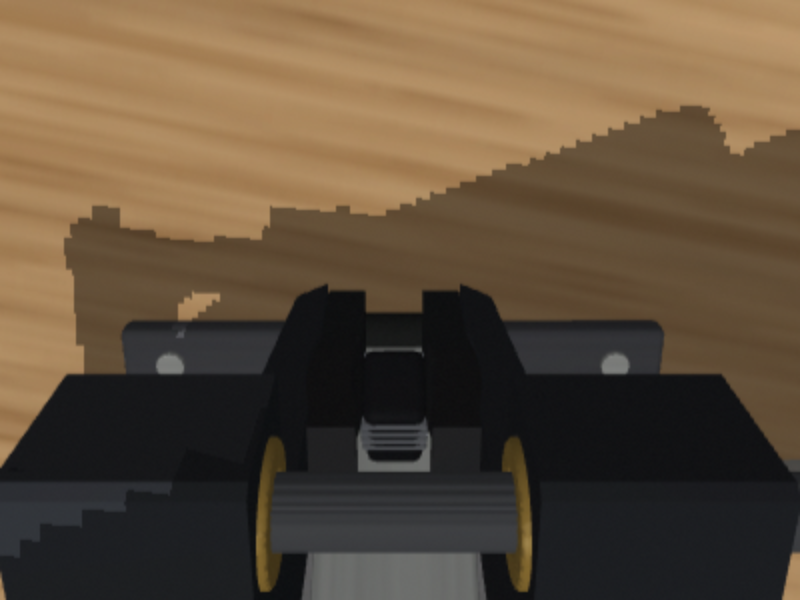

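The view shows the tab between the pads at about (395,380), turned well up, and the leg foot swung out at about (395,330), so the leg is past centre. I'll release it and back out.

apply_moves([
  {"slide": [0, 0, 0], "yaw": 0},
  {"slide": [0, 0, 0], "yaw": 0},
  {"slide": [0, 0, 0], "yaw": 0},
  {"slide": [0, 0, 0], "yaw": 0},
  {"slide": [0, 0, 0], "yaw": 0},
  {"slide": [20, 0, 0], "yaw": 0},
  {"slide": [50, 0, 0], "yaw": 0},
  {"slide": [70, 0, -40], "yaw": 0},
  {"slide": [70, 0, -90], "yaw": 0},
  {"slide": [70, 0, -140], "yaw": 0},
], grip=0.2)

```text
time_s: 6.5
position: [0.3561, -0.4287, 0.1964]
orientation: [[-0.997, -0.082, -0.0], [-0.082, 0.997, 0.001], [0.0, 0.001, -1.0]]
contact_force: [0.2, -0.6, 0.3]
finger_gap: 0.802
finger_force: 0.0
```

```bash
python3 - <<'E'
from h import *
s=bot.get_state();print(s['time_s'],s['position'],s['joint_positions'],s['finger_gap'])
snap('wrist','w3'); p=cv2.imread('pics/w3.png'); cv2.imwrite('pics/w3c.png',cv2.resize(p[150:450,120:520],None,fx=2,fy=2))
C=cloud('w3')
sel=(C[...,2]>.128)&(C[...,2]<.145)&(C[...,0]>.47);P=C[sel];print(len(P)); r=cv2.minAreaRect(P[:,:2].astype(np.float32)*1000);print(r,cv2.boxPoints(r))
sel=(C[...,2]>.02)&(C[...,2]<.09)&(abs(C[...,1]+.42)<.006)&(C[...,0]<.47)&(C[...,0]>.40);P=C[sel];o=P[np.argsort(P[:,0])];print(o[::max(1,len(o)//15)].round(4))
E
```

```text
6.5 [ 0.35611431 -0.42874585  0.19644192] [-1.08791041e+00  4.18648792e-01  1.46099830e+00  5.54954359e-05
  1.26267979e+00 -2.74037511e+00] 0.8020724327843513
5371
((492.2645568847656, -417.31268310546875), (21.589677810668945, 131.25123596191406), 5.151141166687012) [[ 475.62122 -352.92133]
 [ 487.4054  -483.64246]
 [ 508.9079  -481.70404]
 [ 497.12372 -350.9829 ]]
[[ 0.4161 -0.4202  0.0787]
 [ 0.42   -0.4176  0.079 ]
 [ 0.4218 -0.4201  0.0441]
 [ 0.4235 -0.4248  0.0842]
 [ 0.4255 -0.424   0.0449]
 [ 0.4281 -0.4145  0.0456]
 [ 0.4308 -0.421   0.0469]
 [ 0.4382 -0.4146  0.0529]
 [ 0.4488 -0.4163  0.062 ]
 [ 0.4518 -0.4202  0.0651]
 [ 0.4551 -0.4183  0.067 ]
 [ 0.4582 -0.4213  0.0712]
 [ 0.4611 -0.425   0.0729]
 [ 0.4639 -0.4152  0.0757]
 [ 0.467  -0.4214  0.076 ]
 [ 0.4698 -0.4219  0.0799]]
```

View pics/w3c.png

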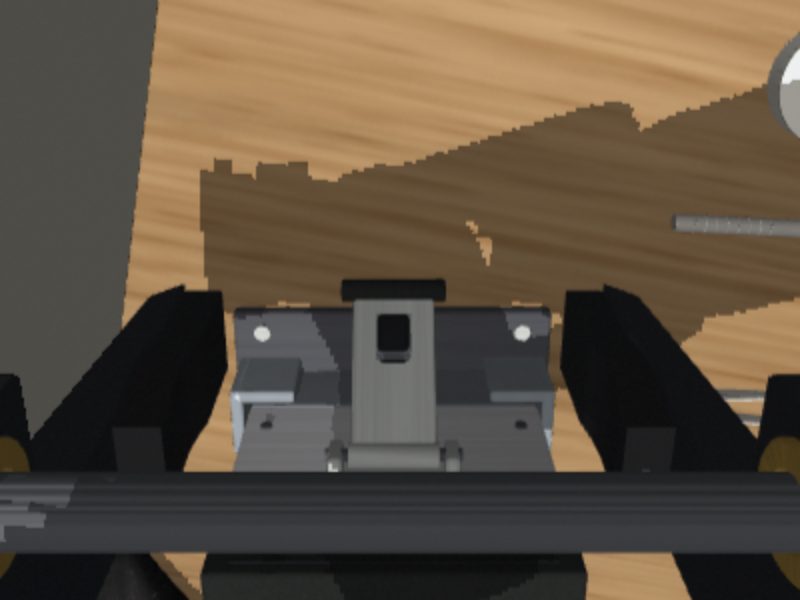

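The view shows the foot bar swung out at about (393,290). The leg plate's measured slope is 0.86 rad, so it is fully open. Next I go over the top strip with a quarter turn.

apply_moves([
  {"slide": [0, 0, -30], "yaw": 8},
  {"slide": [-15, 0, -35], "yaw": 16},
  {"slide": [-35, 0, -35], "yaw": 24.5},
  {"slide": [-55, 0, -35], "yaw": 33},
  {"slide": [-75, 0, -35], "yaw": 41.5},
  {"slide": [-95, 0, -35], "yaw": 50},
  {"slide": [-115, 0, -35], "yaw": 58.5},
  {"slide": [-130, 0, -35], "yaw": 67},
  {"slide": [-137, 0, -35], "yaw": 75.5},
  {"slide": [-137, 0, -35], "yaw": 84},
], grip=0)

```text
time_s: 7.55
position: [0.4943, -0.4172, 0.229]
orientation: [[-0.181, 0.983, -0.0], [0.983, 0.181, 0.0], [0.0, -0.0, -1.0]]
contact_force: [0.6, -1.0, 0.1]
finger_gap: 1.0
finger_force: 0.0
```

apply_moves([
  {"slide": [0, 0, 0], "yaw": 5.5},
  {"slide": [0, 0, 0], "yaw": 5.5},
])

```text
time_s: 7.75
position: [0.4935, -0.4175, 0.2293]
orientation: [[-0.091, 0.996, -0.0], [0.996, 0.091, 0.0], [0.0, -0.0, -1.0]]
contact_force: [0.2, -0.0, -0.5]
finger_gap: 0.998
finger_force: 0.0
```

```bash
python3 - <<'E'
from h import *
s=bot.get_state();R=np.array(s['orientation']);print(s['time_s'],s['position'],R.round(3),s['joint_positions'],s['finger_gap'])
snap('wrist','w4')
C=cloud('w4')
sel=(C[...,2]>.128)&(C[...,2]<.142)&(abs(C[...,0]-.493)<.05)&(abs(C[...,1]+.417)<.1);P=C[sel];print(len(P)); r=cv2.minAreaRect(P[:,:2].astype(np.float32)*1000);print(r,cv2.boxPoints(r))
t=np.array([.493,-.4172,.104]);print((R.T@(t-s['position'])*1000).round(1))
E
```

```text
7.75 [ 0.49346353 -0.41753533  0.22934687] [[-0.091  0.996 -0.   ]
 [ 0.996  0.091  0.   ]
 [ 0.    -0.    -1.   ]] [-8.83148548e-01  5.95525019e-01  1.09814208e+00  4.14275253e-06
  1.44817904e+00 -9.74003560e-01] 0.9980430056743244
5791
((493.5433349609375, -416.9024658203125), (20.00429916381836, 130.2942657470703), 4.629997253417969) [[ 478.3151  -352.7753 ]
 [ 488.83255 -482.64438]
 [ 508.77158 -481.02963]
 [ 498.25412 -351.16055]]
[  0.3  -0.4 125.3]
```

apply_moves([
  {"slide": [0, 0, 40], "yaw": 0},
  {"slide": [0, 0, 75], "yaw": 0},
  {"slide": [0, 0, 100], "yaw": 0},
  {"slide": [0, 0, 115], "yaw": 0},
  {"slide": [0, 0, 125], "yaw": 0},
  {"slide": [0, 0, 125], "yaw": 0},
])

```text
time_s: 8.4
position: [0.4931, -0.4173, 0.1036]
orientation: [[-0.093, 0.996, -0.001], [0.996, 0.093, 0.001], [0.002, -0.001, -1.0]]
contact_force: [-0.6, -0.0, 0.1]
finger_gap: 1.002
finger_force: 0.0
```

apply_moves([
  {"slide": [0, 0, 0], "yaw": 0},
  {"slide": [0, 0, 0], "yaw": 0},
  {"slide": [0, 0, 0], "yaw": 0},
  {"slide": [0, 0, 0], "yaw": 0},
  {"slide": [0, 0, 0], "yaw": 0},
  {"slide": [0, 0, 0], "yaw": 0},
  {"slide": [0, 0, 0], "yaw": 0},
  {"slide": [0, 0, 0], "yaw": 0},
  {"slide": [0, 0, 0], "yaw": 0},
  {"slide": [0, 0, 0], "yaw": 0},
], grip=1, squeeze=35)

```text
time_s: 9.4
position: [0.4934, -0.4176, 0.1047]
orientation: [[-0.091, 0.996, 0.0], [0.996, 0.091, 0.0], [0.0, 0.0, -1.0]]
contact_force: [-0.6, 0.3, -0.3]
finger_gap: 0.197
finger_force: 35.0
```

apply_moves([
  {"slide": [0, 0, 0], "yaw": 0},
  {"slide": [0, 0, 0], "yaw": 0},
  {"slide": [0, 0, 0], "yaw": 0},
])

```text
time_s: 9.7
position: [0.4934, -0.4176, 0.1047]
orientation: [[-0.091, 0.996, -0.0], [0.996, 0.091, 0.0], [0.0, -0.0, -1.0]]
contact_force: [-0.7, -0.8, 0.2]
finger_gap: 0.198
finger_force: 35.0
```

apply_moves([
  {"slide": [0, 0, -5], "yaw": 0},
  {"slide": [0, 0, -12], "yaw": 0},
  {"slide": [0, 0, -20], "yaw": 0},
  {"slide": [0, 0, -30], "yaw": 0},
  {"slide": [0, 0, -40], "yaw": 0},
  {"slide": [0, 0, -50], "yaw": 0},
  {"slide": [0, 0, -60], "yaw": 0},
  {"slide": [0, 0, -70], "yaw": 0},
  {"slide": [0, 0, -80], "yaw": 0},
  {"slide": [0, 0, -80], "yaw": 0},
])

```text
time_s: 10.7
position: [0.4938, -0.418, 0.1866]
orientation: [[-0.091, 0.996, 0.002], [0.996, 0.091, -0.002], [-0.002, 0.002, -1.0]]
contact_force: [0.4, -0.2, -5.4]
finger_gap: 0.198
finger_force: 35.0
```

```bash
python3 - <<'E'
from h import *
s=bot.get_state();R=np.array(s['orientation']);print(s['time_s'],s['position'],s['contact_force'],s['moment'],s['finger_gap'],s['finger_force'])
snap('scene','sc1'); snap('top','top1')
C=cloud('top1')
sel=(C[...,2]>.203)&(C[...,2]<.225)&(abs(C[...,0]-.493)<.03)&(abs(C[...,1]+.417)<.1);P=C[sel];print(len(P),P[:,2].mean()); r=cv2.minAreaRect(P[:,:2].astype(np.float32)*1000);print(r)
a=.12; ex=np.array([np.cos(a),np.sin(a)])
# panel centre = mat centre + (30+9) along mat x
t=np.r_[np.array([.532,-.095])+.039*ex,s['position'][2]];print(t,(R.T@(t-s['position'])*1000).round(1))
p=cv2.imread('pics/sc1.png');cv2.imwrite('pics/sc1c.png',p[80:320,120:480])
E
```

```text
10.7 [ 0.49377074 -0.41802922  0.18655775] [ 0.41985609 -0.21407052 -5.43112767] [-0.05511871 -0.09409205 -0.00975965] 0.19780722457153158 34.987144377082586
6 0.2111702548992387
((496.58795166015625, -351.0975646972656), (1.4854340553283691, 3.6412487030029297), 56.045692443847656)
[ 0.57071954 -0.09033122  0.18655775] [319.3 106.6  -0.6]
```

View pics/sc1c.png

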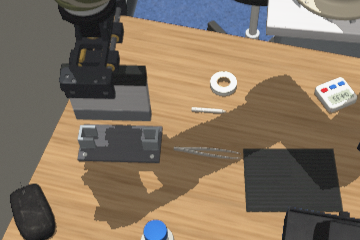

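The shield hangs straight above the rack with its leg towards the robot. Before crossing, I'll check how high the furniture behind the mat stands.

```bash
python3 - <<'E'
from h import *
C=cloud('top0')
for x in np.arange(.56,.76,.02):
    print(round(x,2),[ (round(float(C[...,2][(abs(C[...,0]-x)<.01)&(abs(C[...,1]-y)<.02)].max(initial=-1)),3)) for y in np.arange(-.24,.13,.04)])
E
```

```text
0.56 [0.005, 0.005, 0.008, 0.009, 0.008, 0.007, 0.007, 0.005, 0.005, 0.027]
0.58 [0.005, 0.004, 0.008, 0.007, 0.008, 0.008, 0.007, 0.004, 0.004, 0.005]
0.6 [0.005, 0.006, 0.007, 0.007, 0.006, 0.007, 0.042, 0.043, 0.004, 0.005]
0.62 [0.004, 0.006, 0.004, 0.07, 0.057, 0.058, 0.058, 0.056, 0.058, 0.048]
0.64 [0.005, 0.005, 0.005, 0.07, 0.074, 0.072, 0.054, 0.054, 0.055, 0.057]
0.66 [0.004, 0.005, 0.004, 0.069, 0.124, 0.135, 0.119, 0.108, 0.1, 0.097]
0.68 [0.004, 0.004, 0.006, 0.072, 0.169, 0.18, 0.169, 0.155, 0.146, 0.135]
0.7 [0.006, 0.06, 0.06, 0.07, 0.204, 0.204, 0.203, 0.273, 0.273, 0.273]
0.72 [0.056, 0.077, 0.062, 0.071, 0.203, 0.204, 0.277, 0.273, 0.27, 0.275]
0.74 [0.056, 0.077, 0.061, 0.071, 0.203, 0.205, 0.278, 0.278, 0.29, 0.296]
```

apply_moves([
  {"slide": [15, 5, 0], "yaw": 0},
  {"slide": [45, 15, 0], "yaw": 0},
  {"slide": [85, 28, 0], "yaw": 0},
  {"slide": [125, 41, 0], "yaw": 0},
  {"slide": [165, 54, 0], "yaw": -0.5},
  {"slide": [205, 67, 0], "yaw": -1},
  {"slide": [245, 80, 0], "yaw": -1.5},
  {"slide": [280, 92, 0], "yaw": -1.9},
  {"slide": [305, 100, 0], "yaw": -1.9},
  {"slide": [319, 105, 0], "yaw": -1.9},
])

```text
time_s: 11.8
position: [0.5687, -0.0874, 0.1844]
orientation: [[-0.127, 0.992, -0.001], [0.992, 0.127, 0.001], [0.001, -0.001, -1.0]]
contact_force: [-0.2, 0.4, -5.2]
finger_gap: 0.196
finger_force: 35.0
```

apply_moves([
  {"slide": [0, 0, 10], "yaw": 0},
  {"slide": [0, 0, 25], "yaw": 0},
  {"slide": [0, 0, 40], "yaw": 0},
  {"slide": [0, 0, 55], "yaw": 0},
  {"slide": [0, 0, 65], "yaw": 0},
  {"slide": [0, 0, 65], "yaw": 0},
])

```text
time_s: 12.4
position: [0.5679, -0.0907, 0.118]
orientation: [[-0.123, 0.992, -0.003], [0.992, 0.123, 0.001], [0.001, -0.003, -1.0]]
contact_force: [-0.2, 0.4, -5.2]
finger_gap: 0.204
finger_force: 35.0
```

```bash
python3 - <<'E'
from h import *
s=bot.get_state();R=np.array(s['orientation']);print(s['time_s'],s['position'],R.round(3),s['contact_force'],s['joint_positions'])
snap('wrist','w5');snap('top','top2');p=cv2.imread('pics/w5.png')
a=cv2.resize(p,(560,420));b=cv2.resize(cv2.imread('pics/top2.png')[200:330,150:330],None,fx=1.33,fy=1.33)
im=np.zeros((420,800,3),np.uint8);im[:,:560]=a;im[:b.shape[0],560:560+b.shape[1]]=b[:,:240];cv2.imwrite('pics/v5.png',im)
E
```

```text
12.4 [ 0.56787448 -0.09073858  0.11801315] [[-0.123  0.992 -0.003]
 [ 0.992  0.123  0.001]
 [ 0.001 -0.003 -1.   ]] [-0.21784676  0.40237558 -5.20875822] [-3.62002227e-01  5.39526949e-01  1.49290431e+00 -2.09229913e-04
  1.11235584e+00 -4.85645666e-01]
```

View pics/v5.png

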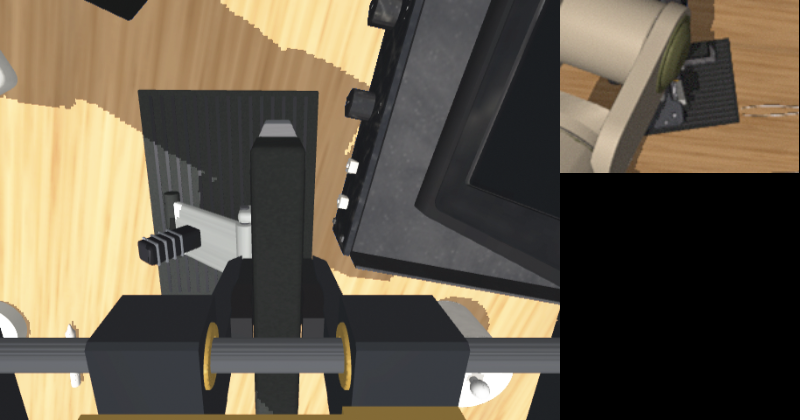

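The wrist view (left) shows the shield upright over the mat with the leg on the robot's side. Its strip at columns 250–300 runs parallel to the mat's back edge at about column 315. I'll lower it gently now.

apply_moves([
  {"slide": [0, 0, 5], "yaw": 0},
  {"slide": [0, 0, 9], "yaw": 0},
  {"slide": [0, 0, 12], "yaw": 0},
  {"slide": [0, 0, 14], "yaw": 0},
  {"slide": [0, 0, 15], "yaw": 0},
  {"slide": [0, 0, 16], "yaw": 0},
  {"slide": [0, 0, 16.5], "yaw": 0},
  {"slide": [0, 0, 17], "yaw": 0},
  {"slide": [0, 0, 17], "yaw": 0},
])

```text
time_s: 13.4
position: [0.5688, -0.0903, 0.1027]
orientation: [[-0.124, 0.992, 0.0], [0.992, 0.124, -0.0], [-0.0, 0.0, -1.0]]
contact_force: [-0.3, 0.8, -6.4]
finger_gap: 0.199
finger_force: 35.0
```

apply_moves([
  {"slide": [0, 0, 0.5], "yaw": 0},
  {"slide": [0, 0, 1], "yaw": 0},
  {"slide": [0, 0, 1.5], "yaw": 0},
  {"slide": [0, 0, 2], "yaw": 0},
  {"slide": [0, 0, 2.4], "yaw": 0},
  {"slide": [0, 0, 2.4], "yaw": 0},
])

```text
time_s: 14.0
position: [0.5688, -0.0903, 0.1002]
orientation: [[-0.124, 0.992, -0.0], [0.992, 0.124, 0.0], [0.0, -0.0, -1.0]]
contact_force: [-0.4, -0.2, -5.1]
finger_gap: 0.2
finger_force: 35.0
```

apply_moves([
  {"slide": [0, 0, 0.4], "yaw": 0},
  {"slide": [0, 0, 0.8], "yaw": 0},
  {"slide": [0, 0, 0.8], "yaw": 0},
])

```text
time_s: 14.3
position: [0.5689, -0.0904, 0.0997]
orientation: [[-0.124, 0.992, 0.0], [0.992, 0.124, -0.0], [-0.0, 0.0, -1.0]]
contact_force: [-0.9, 0.1, -4.0]
finger_gap: 0.201
finger_force: 35.0
```

apply_moves([
  {"slide": [0, 0, 0.4], "yaw": 0},
  {"slide": [0, 0, 0.8], "yaw": 0},
  {"slide": [0, 0, 0.8], "yaw": 0},
])

```text
time_s: 14.6
position: [0.5691, -0.0903, 0.0997]
orientation: [[-0.124, 0.992, 0.001], [0.992, 0.124, -0.0], [-0.001, 0.001, -1.0]]
contact_force: [-3.3, 0.6, 5.9]
finger_gap: 0.199
finger_force: 35.0
```

The shield is down on the mat. I'll open slightly and lean it back, with the front finger pushing and the back finger catching it.

apply_moves([
  {"slide": [0, 0, -0.8], "yaw": 0},
  {"slide": [0, 0, -0.8], "yaw": 0},
  {"slide": [0, 0, -0.8], "yaw": 0},
  {"slide": [0, 0, -0.8], "yaw": 0},
], grip=0.7)

```text
time_s: 15.0
position: [0.5689, -0.0904, 0.0995]
orientation: [[-0.124, 0.992, 0.0], [0.992, 0.124, -0.0], [-0.0, 0.0, -1.0]]
contact_force: [-0.7, -0.2, -0.6]
finger_gap: 0.3
finger_force: 0.0
```

apply_moves([
  {"slide": [0, -2, -0.8], "yaw": 0},
  {"slide": [0, -5, -0.8], "yaw": 0},
  {"slide": [0, -8, -0.8], "yaw": 0},
  {"slide": [0, -10, -0.8], "yaw": 0},
  {"slide": [0, -12, -0.8], "yaw": 0},
  {"slide": [0, -12, -0.8], "yaw": 0},
])

```text
time_s: 15.6
position: [0.5567, -0.0919, 0.1003]
orientation: [[-0.124, 0.992, -0.0], [0.992, 0.124, 0.0], [0.0, -0.0, -1.0]]
contact_force: [-0.6, -0.2, -0.2]
finger_gap: 0.301
finger_force: 0.0
```

```bash
python3 - <<'E'
from h import *
s=bot.get_state();print(s['time_s'],s['position'],s['contact_force'],s['finger_gap'])
snap('wrist','w6');p=cv2.imread('pics/w6.png')
cv2.imwrite('pics/w6c.png',cv2.resize(p,(560,420)))
E
```

```text
15.6 [ 0.55667555 -0.09185365  0.10034857] [-0.55881587 -0.17183348 -0.1939136 ] 0.30083238432620557
```

View pics/w6c.png

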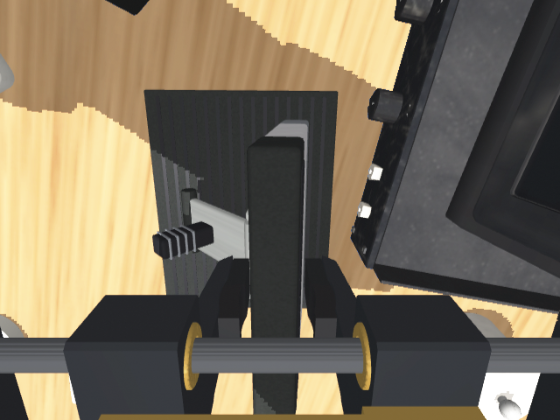

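The picture shows the shield tilting back, with its bottom edge still at about (295,130) and the strip between the fingers. I'll keep going.

apply_moves([
  {"slide": [0, -2, 0], "yaw": 0},
  {"slide": [0, -4, 0], "yaw": 0},
  {"slide": [0, -6, 0], "yaw": 0},
  {"slide": [0, -8, 0], "yaw": 0},
  {"slide": [0, -10, 0], "yaw": 0},
  {"slide": [0, -11, 0], "yaw": 0},
  {"slide": [0, -11, 0], "yaw": 0},
])

```text
time_s: 16.35
position: [0.5459, -0.0932, 0.1004]
orientation: [[-0.124, 0.992, -0.0], [0.992, 0.124, 0.0], [0.0, -0.0, -1.0]]
contact_force: [-0.3, -1.0, -1.1]
finger_gap: 0.301
finger_force: 0.2
```

apply_moves([
  {"slide": [0, -1, 0], "yaw": 0},
  {"slide": [0, -3, 0], "yaw": 0},
  {"slide": [0, -6, 0], "yaw": 0},
  {"slide": [0, -9, 0], "yaw": 0},
  {"slide": [0, -12, 0], "yaw": 0},
  {"slide": [0, -15, 0], "yaw": 0},
  {"slide": [0, -18, 0], "yaw": 0},
  {"slide": [0, -20, 0], "yaw": 0},
  {"slide": [0, -22, 0], "yaw": 0},
  {"slide": [0, -22, 0], "yaw": 0},
], grip=0.59)

```text
time_s: 17.35
position: [0.5241, -0.096, 0.1004]
orientation: [[-0.124, 0.992, 0.0], [0.992, 0.124, -0.0], [-0.0, 0.0, -1.0]]
contact_force: [0.3, 0.6, -0.8]
finger_gap: 0.408
finger_force: 0.0
```

```bash
python3 - <<'E'
from h import *
s=bot.get_state();print(s['time_s'],s['position'],s['contact_force'],s['finger_gap'])
snap('wrist','w7');p=cv2.imread('pics/w7.png')
cv2.imwrite('pics/w7c.png',cv2.resize(p,(560,420)))
E
```

```text
17.35 [ 0.52406257 -0.09596859  0.10040239] [ 0.31904554  0.62934285 -0.83586589] 0.40825282821883574
```

View pics/w7c.png

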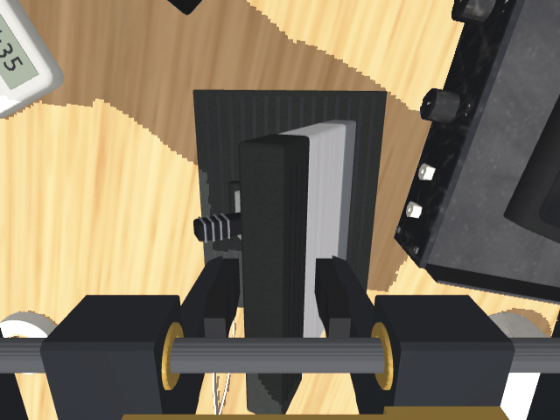

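The picture shows the shield leaning on its leg, with clear gaps to both fingers. I'll open a little more and lift off, then check.

apply_moves([
  {"slide": [0, 0, 0], "yaw": 0},
  {"slide": [0, 0, 0], "yaw": 0},
  {"slide": [0, 0, -5], "yaw": 0},
  {"slide": [0, 0, -15], "yaw": 0},
  {"slide": [0, 0, -35], "yaw": 0},
  {"slide": [0, 0, -65], "yaw": 0},
  {"slide": [0, 0, -100], "yaw": 0},
  {"slide": [0, 0, -130], "yaw": 0},
  {"slide": [0, 0, -140], "yaw": 0},
], grip=0.5)

```text
time_s: 18.3
position: [0.525, -0.0962, 0.2441]
orientation: [[-0.124, 0.992, 0.005], [0.992, 0.124, -0.002], [-0.003, 0.005, -1.0]]
contact_force: [-0.1, 0.3, -1.2]
finger_gap: 0.499
finger_force: 0.0
```

apply_moves([
  {"slide": [-40, 0, 0], "yaw": 0},
  {"slide": [-80, 0, 0], "yaw": 0},
  {"slide": [-120, 0, 0], "yaw": 0},
  {"slide": [-160, -20, 0], "yaw": 0},
  {"slide": [-200, -50, 0], "yaw": 0},
  {"slide": [-240, -80, 0], "yaw": 0},
  {"slide": [-280, -110, 0], "yaw": 0},
  {"slide": [-300, -130, 0], "yaw": 0},
  {"slide": [-310, -140, 0], "yaw": 0},
  {"slide": [-310, -140, 0], "yaw": 0},
])

```text
time_s: 19.3
position: [0.4231, -0.4215, 0.2398]
orientation: [[-0.122, 0.992, -0.0], [0.992, 0.122, 0.001], [0.001, -0.0, -1.0]]
contact_force: [0.4, 1.5, 0.2]
finger_gap: 0.5
finger_force: 0.0
```

```bash
python3 - <<'E'
from h import *
s=bot.get_state();print(s['time_s'],s['position'])
snap('top','top3');snap('scene','sc3')
p=cv2.imread('pics/top3.png')[215:320,180:310];q=cv2.imread('pics/sc3.png')[80:330,130:500]
a=cv2.resize(p,None,fx=3,fy=3,interpolation=cv2.INTER_CUBIC);im=np.zeros((315,390+370,3),np.uint8);im[:,:390]=a;im[:250,390:]=q;cv2.imwrite('pics/v7.png',im)
for n in('top3','sc3'):
    C=cloud(n);m=(abs(C[...,0]-.532)<.07)&(abs(C[...,1]+.095)<.09)
    sel=m&(C[...,2]>.114);P=C[sel];r=cv2.minAreaRect(P[:,:2].astype(np.float32)*1000);print(n,len(P),P[:,2].max(),r)
    # front face plane
    sel=m&(C[...,2]>.03)&(C[...,2]<.11)&(C[...,0]>.53-0.0);P=C[sel]
    if len(P)>50:
        u,S,v=np.linalg.svd(P-P.mean(0),full_matrices=False);print(len(P),P.mean(0),v[2],S/np.sqrt(len(P)))
E
```

```text
19.3 [ 0.42306897 -0.42149005  0.23984038]
top3 924 0.12858109636465703 ((521.359375, -94.57011413574219), (22.374862670898438, 131.18310546875), 6.795783042907715)
1039 [ 0.55098818 -0.09348411  0.07011113] [0.90975315 0.10209895 0.40239906] [0.03811782 0.02464495 0.00155289]
sc3 928 0.12659988707340317 ((521.0806884765625, -96.71481323242188), (23.71452522277832, 130.52056884765625), 6.3298020362854)
3126 [ 0.54941926 -0.09602934  0.06974742] [-0.90967483 -0.1043902  -0.40198805] [0.03740412 0.02445393 0.00158219]
```

View pics/v7.png

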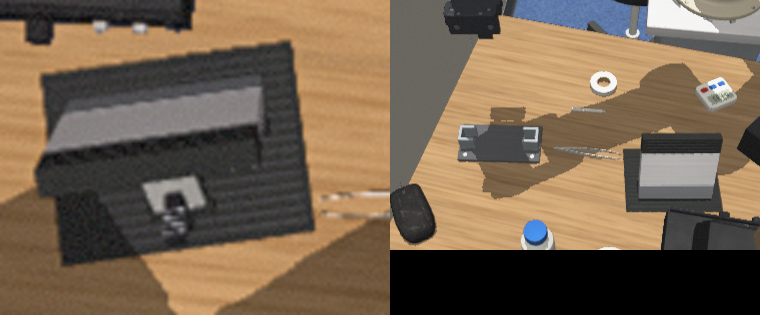

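The final view shows the shield leaning at 0.41 rad on the mat, with its leg towards the robot. Its yaw is 6.5°, against 6.9° for the mat. The resting edge is 28 mm ahead of the mat's centre, so edge and foot straddle it, and the tweezers and other things are undisturbed.

```bash
python3 -c "
from workcell import bot
print(bot.sign_off())"
```

```text
the job is handed in; nothing more can be done
None
```

The job is handed in: the leg snapped fully open in the rack, and the shield now leans on it mid-mat and square to within about half a degree, with the gripper clear and the job done in about 19 s of the 56 s allowed.

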